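# Feed a vial carrier round the bend to the balance

## Robot

A 7-joint arm with a two-finger parallel gripper is mounted at the origin on the work surface. World frame = base frame: x ahead of the robot, y to its left, z up, the work surface at z = 0. Lengths are in m, angles in rad, forces in N, time in s.
With the tool pointing down it reaches from about 0.425 to 0.875 m from the base axis. Payload 8.4 kg.
Tool frame: the origin (TCP) lies on the centre line of the jaws, within the pads' length; the fingertips stand env.tip_reach ahead of it and the grasp point (between the pads) lies 11 mm behind it (env.tip_reach is the distance from the TCP to the fingertips, in m); z points along the fingers, y is the line along which they close (so a half turn about z gives the same grasp; the last joint's range is limited). The gripper opens to 85 mm and grips with 20 to 120 N. Pads are 22 mm wide; open, the fingers measure 114 mm over their backs; the gripper's body (76 mm by 85 mm) begins 54 mm behind the grasp point. The pads swing forward as they close: fully open they stand 13 mm farther back than shut.
Start: joints at [-1.432, 0.333, 0.04, 1.465, -0.013, 1.343, -0.059], TCP at [0.153, 0.632, 0.218] pointing down, gripper open.
Joint ranges: [-2.58, 2.58], [-0.38, 2.09], [-1.3, 1.39], [0.25, 2.4], [-1.5, 4.64], [0.08, 2.09], [-2.65, 2.65]. Speed limits (rad/s): [2.22, 2.22, 2.79, 2.79, 3.14, 3.14, 3.14].

## Interface

Orientations are given as [roll, pitch, yaw] about the fixed x, y, z axes, in that order (R = Rz(yaw) Ry(pitch) Rx(roll)).
In Python, from workcell import env, camera, nets gives the robot as it stands. The module is installed in compiled form; this text tells all that it offers.
- The arm moves only by the tool arm_command, never from a script. Its argument "steps" is a list of rows, each an object of numbers: "x", "y", "z": the shift along the tool's x, y, z in m; "rx", "ry", "rz": the turn, a rotation vector about the tool's x, y, z in rad; "jaw": the opening in per cent of the stroke, from 0 (shut) to 100 (fully open). In form: [{"x": .., "y": .., "z": .., "rx": .., "ry": .., "rz": .., "jaw": ..}, ...]. A call has 1 to 10 rows; each row shifts and turns the commanded pose from where the row before left it, along the tool's axes as they then stand; what a row does not reach is not made up. A row lasts 1/8 s, in which the tool goes at most 62.5 mm and 10.7 degrees, less where a joint would pass 70% of its speed; a pose out of reach is approached as far as the arm can. A call with a gripper value outside its range is refused whole. The fingers move at their own pace and stop on an object; "grip_force" is the grip in N (left out, the last holds). Time passes only in rows, so rows that do not move let the fingers close. It gives the time, the measured TCP pose, the force, the opening and the grip force at its end, in the units of the state.
- env.observe(): the state, without advancing time (a new reading comes with each control period).
- camera(name): name is "side" or "top" or "wrist"; returns a dict with "image" (384x512x3 uint8, red, green, blue), "K" (3x3 intrinsics, pixels), "view" (4x4, takes a point from world to camera coordinates). Camera axes: x right, y up, looking along -z (the intrinsics and any distortion apply to the point x, -y, -z); pixel columns grow to the right and rows downward; lengths in m; the calibration is good to about 2 mm. A picture is of the moment at which its call begins. There is no depth.
- env.job_done(): hands the job in; it is judged then, once.
Trained networks look in a picture, given as the dict that the camera call returned (one of the last four; its "shot" number tells which), for a name from the list of things; names that differ only in an ending like _2 or _b are one class to them, and where a whole thing is asked for, a point or a joint stands for the part that bears it (a point fixed in the world has none). Each returns a list of dicts, best first, with "conf" (0 to 1); they miss things now and then, are a little off and sometimes report something else, mostly with a low value. They report only what shows in the picture. A call takes as long as a camera call. They do not tell look-alikes from the thing itself.
- nets.find_in(picture, query): "centre" ([x, y, z] in m, in world coordinates, good to about 4 mm: the middle of the surface that is visible of it).
- nets.regions_of(picture, query): "mask" (384x512 bool, what is visible of it).
- nets.tip_of(picture, query): "centre" ([x, y, z] in m, in world coordinates, good to about 4 mm: a listed point, or the origin of a listed thing).
The state is a dict: "time": time; "qpos": joint angles; "joint_vel": joint speeds; "joint_efforts": joint torques, N m; "position": TCP position; "orientation": TCP orientation; "ft_force": force on the tool from outside, world axes, zero at the start; "torque": the same for the moment, N m; "opening": opening from 0.0 (shut) to 1.0 (fully open); "finger_force": force on a finger pad.
Only numpy, scipy, OpenCV 4.12 (cv2) and the standard library are available. Lean on these libraries where they do the work, as an engineer would, in place of code of your own. Each camera call takes 0.05 s, during which the arm holds its last target. There are 200 camera calls.

## Task

Slide the carrier that holds the capped vial along its own lane of the feed track, round the bend and right up to the end stop by the balance, then let it stand there. Keep it down on the track and upright all the way, and leave the carrier with the weighing pan where it is.

Things in the scene. Friction and masses are not known exactly. Their poses are not given: they have to be found in the camera images.
- vial_carrier: Light grey round puck, 46 mm in diameter, 30 mm high, with a black-capped amber vial (24 mm in diameter) fixed upright in its top; 63 mm high in all, about 105 to 195 g. Stands in the entry leg of the inner or outer lane and slides easily (slippery plastic). Origin: centre of its underside, on the lane floor; z up, yaw without meaning. An empty puck and a bare vial on the bench are not part of the job.
- pan_carrier: The same grey puck, 46 mm in diameter, 30 mm high, with only a shallow metal weighing pan (42 mm in diameter) on top; 36 mm high in all. Stands in the entry leg of the other lane. Origin: centre of its underside; z up.
- feed_track: Fixed dark grey plate, floor 4 mm over the bench, with steel rails (tops at 14 mm) forming two lanes 50 mm wide. Origin: centre of both bends, at bench height. In its axes a lane of radius R (inner 76 mm, outer 136 mm; centre lines) runs along x = -R from its open end y = 110 mm towards -y to y = 0, by a quarter circle through x < 0, y < 0 to (0, -R), then along y = -R towards +x.
- end_stop (a point): Dark steel bar across the ends of both lanes, top 20 mm over the bench. This point: middle of the face that the carriers meet, at floor height, between the two lanes (x 75, y -106, z 4 mm in the track's axes; same axes). A carrier against it has its centre 23 mm before this face (track x = 52 mm). Rails: 10 mm thick between the lanes, 6 mm at the sides.
Things that resemble listed ones, but are neither listed nor needed, are in the scene too. What is shaped like the vial_carrier but blue, pink or yellow is not meant.

How it is judged:
By the outcome, as a careful person would: the job done as asked, in the order asked, and still so for the second after the job is handed in, with the robot touching nothing.
It also fails if it takes over 40 s, if anything falls off the work surface, if the arm or the gripper's body presses on something with over 40 N, if the wrist force passes 120 N, or if a joint passes its speed limit or range.

## Working session

There is one attempt and no reset: what is moved stays moved. The work goes in short steps, Python scripts to look and compute and a tool call to move; the robot and the scene stay as the last step left them, time stands still between calls to the robot, and variables do not carry over. Pictures are saved under pics/ and viewed, at most 10 in all, crops included, and the job is handed in when it is done.

Besides the shell and the picture viewer there is one more tool, called after ">>>" by a JSON object that holds its "api" and its "payload", one argument or row to a line. arm_command: Moves the arm, as the interface text tells. Its arguments: {"type":"object","properties":{"steps":{"type":"array","items":{"type":"object","properties":{"x":{"type":"number"},"y":{"type":"number"},"z":{"type":"number"},"rx":{"type":"number"},"ry":{"type":"number"},"rz":{"type":"number"},"jaw":{"type":"number"}}}},"grip_force":{"type":"number"}},"required":["steps"]}

```bash
mkdir -p pics
python3 - <<'E'
from workcell import env,camera,nets
import cv2
s=env.observe();print(s['time'],s['position'],s['orientation'],env.tip_reach,s['opening'])
for n in('top','side'):
    p=camera(n);cv2.imwrite(f'pics/{n}1.png',cv2.cvtColor(p['image'],cv2.COLOR_RGB2BGR))
    for q in('vial_carrier','pan_carrier'):
        print(n,q,[(d['centre'],round(d['conf'],2)) for d in nets.tip_of(p,q)])
    for q in('feed_track','end_stop'):
        print(n,q,[(d['centre'],round(d['conf'],2)) for d in nets.tip_of(p,q)])
E
```

```text
0.0 [0.15306678 0.6312427  0.21751134] [-3.14001378e+00  1.23201953e-04  2.90372459e+00] 0.008 0.9983565857448363
top vial_carrier [([0.5091, 0.1569, 0.0055], 0.81), ([0.3441, 0.1234, 0.0006], 0.71), ([0.6107, 0.2861, -0.0018], 0.64), ([0.4439, 0.2593, -0.0011], 0.56), ([0.5209, 0.285, -0.0007], 0.55)]
top pan_carrier [([0.4428, 0.1381, 0.0062], 0.96)]
top feed_track []
top end_stop [([0.6492, -0.025, 0.0052], 0.96)]
side vial_carrier [([0.5095, 0.1574, 0.0051], 0.96), ([0.4423, 0.2607, -0.0025], 0.88), ([0.3421, 0.1225, -0.0003], 0.86), ([0.5152, 0.2877, 0.0005], 0.8)]
side pan_carrier [([0.4428, 0.1399, -0.0003], 0.97)]
side feed_track []
side end_stop [([0.5078, 0.1559, 0.0036], 0.72), ([0.6507, -0.03, -0.0008], 0.63)]
```

View pics/top1.png

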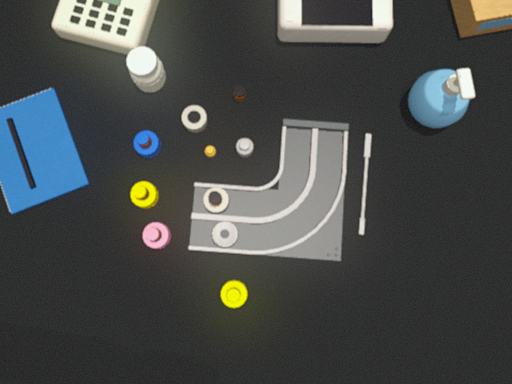

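View pics/side1.png

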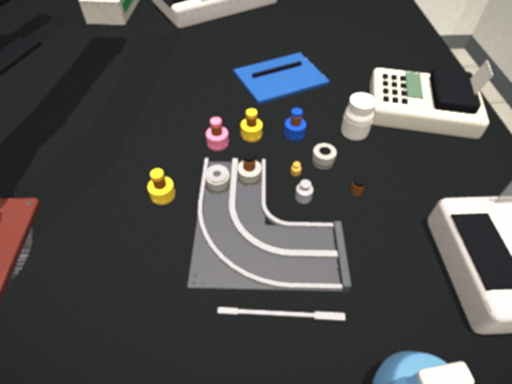

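Candidates for the vial carrier in the top view:
- Grey puck with a dark vial at (215,199), in the inner lane.
- Blue one at (147,143).
- Yellow ones at (144,194) and (234,294).
- Pink one at (156,235).
- Empty puck at (194,118).

Only (215,199) is grey, has a dark-capped vial and stands in a lane. The pan carrier is at (225,234) in the outer lane. Next I'll confirm this in a crop and fit the track pose to the rails.

```bash
cat > h.py <<'E'
import numpy as np,cv2
from workcell import env,camera,nets
from scipy.optimize import least_squares
def proj(p,P):
    c=(p['view']@np.c_[P,np.ones(len(P))].T)[:3]; q=p['K']@np.array([c[0],-c[1],-c[2]]); return (q[:2]/q[2]).T
def lane(R,n=60,y0=.11,x1=.075):
    t=np.linspace(0,np.pi/2,n)
    return np.r_[np.c_[-R*np.ones(n),np.linspace(y0,0,n)],np.c_[-R*np.cos(t),-R*np.sin(t)],np.c_[np.linspace(0,x1,n),-R*np.ones(n)]]
def tw(v,Q,z):
    c,s=np.cos(v[2]),np.sin(v[2]); return np.c_[Q@np.array([[c,s],[-s,c]])+v[:2],np.full(len(Q),z)]
E
python3 - <<'E'
from h import *
Q=np.vstack([lane(R,x1=.07) for R in(.048,.106,.164)])
ps=[];D=[]
for n in('top','side'):
    p=camera(n);g=p['image'].min(2);ps.append(p)
    D.append(cv2.distanceTransform((g<150).astype('uint8'),cv2.DIST_L2,5))
def res(v,I=(0,1)):
    r=[]
    for i in I:
        r.append(cv2.remap(D[i],proj(ps[i],tw(v,Q,.014)).astype('float32')[:,None],None,cv2.INTER_LINEAR).ravel())
    return np.concatenate(r)
for I in((0,),(1,),(0,1)):
    o=min((least_squares(res,[.574,.081,a],args=(I,),loss='soft_l1',diff_step=1e-3,x_scale=[.01,.01,.05]) for a in(-.1,-.05,0.01,.05,.1)),key=lambda o:o.cost);print(I,o.x.round(4),o.cost)
im=[]
for p,c in zip(ps,((175,105,130,165),(185,150,130,175))):
    b=cv2.cvtColor(p['image'],cv2.COLOR_RGB2BGR);x,y,h,w=c
    b=cv2.resize(b,None,fx=4,fy=4,interpolation=cv2.INTER_CUBIC)
    for u,w_ in proj(p,tw(o.x,Q,.014)): cv2.circle(b,(int(4*u+2),int(4*w_+2)),1,(0,0,255),-1)
    im.append(cv2.resize(b[4*y:4*y+620,4*x:4*x+720],None,fx=.55,fy=.55,interpolation=cv2.INTER_AREA))
cv2.imwrite('pics/fit.png',np.hstack(im))
E
```

```text
(0,) [ 0.0022  0.1449 -0.0507] 0.0
(1,) [ 0.9542 -0.36   -0.0496] 0.0
(0, 1) [ 0.5798  0.0824 -0.0512] 0.0
```

View pics/fit.png

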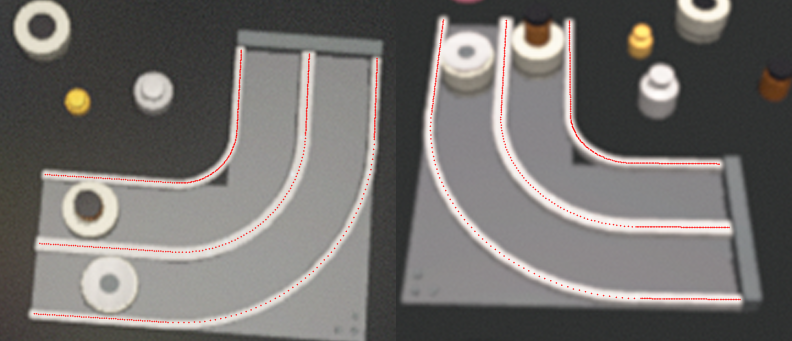

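Confirmed: the amber, black-capped vial in the grey puck is in the inner lane, and the pan carrier is in the outer lane. The rail overlay fits in both views, giving track origin (0.580, 0.082) and yaw -0.051.

Plan: set the jaws loosely round the vial with the jaw axis along the travel, then push with the trailing finger.

>>> {"api": "arm_command", "payload": {
  "steps": [
    {"x": -0.0458, "y": -0.0377, "jaw": 100},
    {"x": -0.0458, "y": -0.0377},
    {"x": -0.0458, "y": -0.0377},
    {"x": -0.0458, "y": -0.0377},
    {"x": -0.0458, "y": -0.0377},
    {"x": -0.0458, "y": -0.0377},
    {"x": -0.0458, "y": -0.0377},
    {"x": -0.0458, "y": -0.0377},
    {"x": -0.0458, "y": -0.0377},
    {"x": -0.0458, "y": -0.0377}
  ],
  "grip_force": 20
}}

```text
invalid input at $.steps[0]: expected keys x, y, z, rx, ry, rz, jaw
```

>>> {"api": "arm_command", "payload": {
  "steps": [
    {"rz": 0.1847},
    {"rz": 0.1847},
    {"rz": 0.1847},
    {"rz": 0.1847},
    {"rz": 0.1847},
    {"rz": 0.1847},
    {"rz": 0.1847},
    {"rz": 0.1847}
  ]
}}

```text
invalid input at $.steps[0]: expected keys x, y, z, rx, ry, rz, jaw
```

>>> {"api": "arm_command", "payload": {
  "steps": [
    {"rz": 0.1847},
    {"rz": 0.1847},
    {"rz": 0.1847},
    {"rz": 0.1847},
    {"rz": 0.1847},
    {"rz": 0.1847},
    {"rz": 0.1847},
    {"rz": 0.1847},
    {"rz": 0},
    {"rz": 0}
  ]
}}

```text
invalid input at $.steps[0]: expected keys x, y, z, rx, ry, rz, jaw
```

Run:
```python
from h import *
s=env.observe();print(s['time'],s['position'],s['orientation'],s['qpos'],s['opening'])
for n in('wrist','side'):
    p=camera(n)
    print(n,[(d['centre'],round(d['conf'],2)) for d in nets.tip_of(p,'vial_carrier')])
```

```text
0.6 [0.15312022 0.63167361 0.21839593] [-3.14152254e+00 -7.84871472e-08  2.90374099e+00] [-1.43219825  0.33321795  0.03989693  1.46540062 -0.01339617  1.34330977
 -0.05852674] 0.9994897010842148
wrist []
side [([0.4429, 0.2649, 0.0014], 0.93), ([0.5172, 0.2835, -0.0014], 0.89), ([0.6096, 0.2848, 0.0036], 0.67), ([0.5103, 0.1545, 0.0048], 0.63), ([0.3423, 0.1213, 0.0013], 0.63)]
```

>>> {"api": "arm_command", "payload": {
  "steps": [
    {"x": -0.0458, "y": -0.0377, "z": 0, "rx": 0, "ry": 0, "rz": 0, "jaw": 100},
    {"x": -0.0458, "y": -0.0377, "z": 0, "rx": 0, "ry": 0, "rz": 0, "jaw": 100},
    {"x": -0.0458, "y": -0.0377, "z": 0, "rx": 0, "ry": 0, "rz": 0, "jaw": 100},
    {"x": -0.0458, "y": -0.0377, "z": 0, "rx": 0, "ry": 0, "rz": 0, "jaw": 100},
    {"x": -0.0458, "y": -0.0377, "z": 0, "rx": 0, "ry": 0, "rz": 0, "jaw": 100},
    {"x": -0.0458, "y": -0.0377, "z": 0, "rx": 0, "ry": 0, "rz": 0, "jaw": 100},
    {"x": -0.0458, "y": -0.0377, "z": 0, "rx": 0, "ry": 0, "rz": 0, "jaw": 100},
    {"x": -0.0458, "y": -0.0377, "z": 0, "rx": 0, "ry": 0, "rz": 0, "jaw": 100},
    {"x": -0.0458, "y": -0.0377, "z": 0, "rx": 0, "ry": 0, "rz": 0, "jaw": 100},
    {"x": -0.0458, "y": -0.0377, "z": 0, "rx": 0, "ry": 0, "rz": 0, "jaw": 100}
  ],
  "grip_force": 20
}}

```text
time: 2.05
position: [0.5104, 0.1558, 0.2188]
orientation: [3.141, 0.001, 2.904]
ft_force: [0.5, 1.4, -0.3]
opening: 1.001
finger_force: 0.0
```

>>> {"api": "arm_command", "payload": {
  "steps": [
    {"x": 0, "y": 0, "z": 0, "rx": 0, "ry": 0, "rz": 0.1847, "jaw": 100},
    {"x": 0, "y": 0, "z": 0, "rx": 0, "ry": 0, "rz": 0.1847, "jaw": 100},
    {"x": 0, "y": 0, "z": 0, "rx": 0, "ry": 0, "rz": 0.1847, "jaw": 100},
    {"x": 0, "y": 0, "z": 0, "rx": 0, "ry": 0, "rz": 0.1847, "jaw": 100},
    {"x": 0, "y": 0, "z": 0, "rx": 0, "ry": 0, "rz": 0.1847, "jaw": 100},
    {"x": 0, "y": 0, "z": 0, "rx": 0, "ry": 0, "rz": 0.1847, "jaw": 100},
    {"x": 0, "y": 0, "z": 0, "rx": 0, "ry": 0, "rz": 0.1847, "jaw": 100},
    {"x": 0, "y": 0, "z": 0, "rx": 0, "ry": 0, "rz": 0.1847, "jaw": 100}
  ]
}}

```text
time: 3.05
position: [0.5094, 0.1574, 0.2186]
orientation: [3.141, -0.0, 1.42]
ft_force: [0.1, -0.3, 0.3]
opening: 0.998
finger_force: 0.0
```

>>> {"api": "arm_command", "payload": {
  "steps": [
    {"x": 0, "y": 0, "z": 0, "rx": 0, "ry": 0, "rz": 0.1847, "jaw": 100},
    {"x": 0, "y": 0, "z": 0, "rx": 0, "ry": 0, "rz": 0.1847, "jaw": 100},
    {"x": 0, "y": 0, "z": 0, "rx": 0, "ry": 0, "rz": 0.1847, "jaw": 100},
    {"x": 0, "y": 0, "z": 0, "rx": 0, "ry": 0, "rz": 0.1847, "jaw": 100},
    {"x": 0, "y": 0, "z": 0, "rx": 0, "ry": 0, "rz": 0.1847, "jaw": 100},
    {"x": 0, "y": 0, "z": 0, "rx": 0, "ry": 0, "rz": 0.1847, "jaw": 100},
    {"x": 0, "y": 0, "z": 0, "rx": 0, "ry": 0, "rz": 0.1847, "jaw": 100},
    {"x": 0, "y": 0, "z": 0, "rx": 0, "ry": 0, "rz": 0.1847, "jaw": 100},
    {"x": 0, "y": 0, "z": 0, "rx": 0, "ry": 0, "rz": 0, "jaw": 100}
  ]
}}

```text
time: 4.18
position: [0.5094, 0.1574, 0.2185]
orientation: [-3.141, -0.0, -0.05]
ft_force: [-0.1, -0.5, -0.2]
opening: 1.003
finger_force: 0.0
```

Run:
```python
from h import *
s=env.observe();print(s['time'],s['position'],s['orientation'],s['qpos'],s['opening'])
for n in('wrist','side'):
    p=camera(n)
    print(n,[(d['centre'],round(d['conf'],2)) for d in nets.tip_of(p,'vial_carrier')])
    if n=='wrist': cv2.imwrite('pics/w1.png',cv2.cvtColor(p['image'],cv2.COLOR_RGB2BGR))
```

```text
4.175 [0.5093936  0.15744287 0.21854253] [-3.14142986e+00 -1.07051381e-04 -5.02243525e-02] [-0.97874455  0.09329256  0.64182965  1.77587655 -0.05817001  1.29119917
 -1.94396326] 1.0033781926584415
wrist [([0.4439, 0.2614, -0.0025], 0.85), ([0.5071, 0.1538, 0.001], 0.68), ([0.6046, 0.2864, 0.0004], 0.6), ([0.5124, 0.284, 0.0023], 0.57), ([0.3395, 0.1202, 0.0003], 0.55)]
side [([0.5107, 0.1552, 0.0074], 0.88), ([0.6089, 0.2857, 0.0019], 0.79), ([0.4444, 0.2637, 0.0013], 0.75), ([0.5145, 0.286, 0.0041], 0.75), ([0.3418, 0.1214, -0.0016], 0.75)]
```

>>> {"api": "arm_command", "payload": {
  "steps": [
    {"x": -0.0017, "y": 0.002, "z": 0.043, "rx": 0, "ry": 0, "rz": 0, "jaw": 100},
    {"x": 0, "y": 0, "z": 0.043, "rx": 0, "ry": 0, "rz": 0, "jaw": 100},
    {"x": 0, "y": 0, "z": 0.043, "rx": 0, "ry": 0, "rz": 0, "jaw": 100},
    {"x": 0, "y": 0, "z": 0.0225, "rx": 0, "ry": 0, "rz": 0, "jaw": 100},
    {"x": 0, "y": 0, "z": 0.02, "rx": 0, "ry": 0, "rz": 0, "jaw": 100},
    {"x": 0, "y": 0, "z": 0, "rx": 0, "ry": 0, "rz": 0, "jaw": 70},
    {"x": 0, "y": 0, "z": 0, "rx": 0, "ry": 0, "rz": 0, "jaw": 38},
    {"x": 0, "y": 0, "z": 0, "rx": 0, "ry": 0, "rz": 0, "jaw": 38},
    {"x": 0, "y": 0, "z": 0, "rx": 0, "ry": 0, "rz": 0, "jaw": 38},
    {"x": 0, "y": 0, "z": 0, "rx": 0, "ry": 0, "rz": 0, "jaw": 38}
  ]
}}

```text
time: 5.62
position: [0.5078, 0.1556, 0.0473]
orientation: [-3.141, -0.0, -0.051]
ft_force: [-0.6, 0.1, -0.2]
opening: 0.378
finger_force: 0.0
```

Run:
```python
from h import *
im=[]
s=env.observe();print(s['position'],s['ft_force'],s['opening'])
for n in('wrist','side'):
    p=camera(n);b=cv2.cvtColor(p['image'],cv2.COLOR_RGB2BGR)
    print(n,[(d['centre'],round(d['conf'],2)) for d in nets.tip_of(p,'vial_carrier')[:4]])
    if n=='side': b=cv2.resize(b[100:300,150:375],(432,384),interpolation=cv2.INTER_CUBIC)
    else: b=cv2.resize(b,(368,276));b=cv2.copyMakeBorder(b,0,108,0,0,0)
    im.append(b)
cv2.imwrite('pics/d1.png',np.hstack(im))
```

```text
[0.50777431 0.15561045 0.04726811] [-0.60160146  0.13581002 -0.20477609] 0.37812836981548614
wrist [([0.5163, 0.2833, 0.0027], 0.94), ([0.5051, 0.1518, 0.0022], 0.89), ([0.6077, 0.2872, 0.0014], 0.64)]
side [([0.3416, 0.1176, -0.0003], 0.98), ([0.6097, 0.2852, -0.0015], 0.87), ([0.4432, 0.2655, 0.0007], 0.82), ([0.5091, 0.1557, 0.0029], 0.71)]
```

View pics/d1.png

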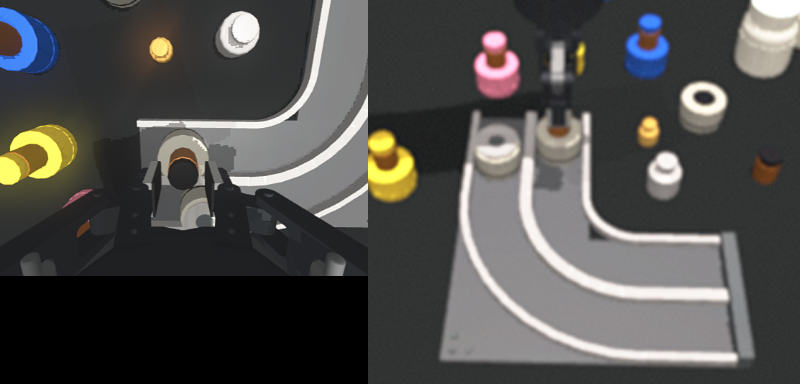

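The vial stands between the fingers, so I'll push along the straight.

>>> {"api": "arm_command", "payload": {
  "steps": [
    {"x": 0, "y": 0.003, "z": 0, "rx": 0, "ry": 0, "rz": 0, "jaw": 38},
    {"x": 0, "y": 0.003, "z": 0, "rx": 0, "ry": 0, "rz": 0, "jaw": 38},
    {"x": 0, "y": 0.004, "z": 0, "rx": 0, "ry": 0, "rz": 0, "jaw": 38},
    {"x": 0, "y": 0.005, "z": 0, "rx": 0, "ry": 0, "rz": 0, "jaw": 38},
    {"x": 0, "y": 0.005, "z": 0, "rx": 0, "ry": 0, "rz": 0, "jaw": 38},
    {"x": 0, "y": 0.005, "z": 0, "rx": 0, "ry": 0, "rz": 0, "jaw": 38},
    {"x": 0, "y": 0.005, "z": 0, "rx": 0, "ry": 0, "rz": 0, "jaw": 38},
    {"x": 0, "y": 0.005, "z": 0, "rx": 0, "ry": 0, "rz": 0, "jaw": 38}
  ]
}}

```text
time: 6.82
position: [0.5058, 0.1202, 0.0469]
orientation: [-3.142, 0.0, -0.051]
ft_force: [0.9, 0.6, 0.5]
opening: 0.384
finger_force: 0.1
```

Run:
```python
from h import *
s=env.observe();v=[.5798,.0824,-.0512];d=s['position'][:2]-v[:2];c,q=np.cos(v[2]),np.sin(v[2])
print('track xy',c*d[0]+q*d[1],-q*d[0]+c*d[1],s['position'],s['ft_force'],s['finger_force'])
p=camera('side');print([(d['centre'],round(d['conf'],2)) for d in nets.tip_of(p,'vial_carrier')[:5]])
```

```text
track xy -0.07585754394759558 0.03395339078714564 [0.50577952 0.12019111 0.04692305] [0.86963559 0.59859955 0.48060464] 0.08587215794250369
[([0.6096, 0.2849, -0.0034], 0.92), ([0.446, 0.2606, 0.0006], 0.91), ([0.5067, 0.1271, 0.0067], 0.88), ([0.3434, 0.1199, 0.0031], 0.73)]
```

It follows with about 6 mm of lag. Next is the rest of the straight, then the bend.

>>> {"api": "arm_command", "payload": {
  "steps": [
    {"x": 0, "y": 0.005, "z": 0, "rx": 0, "ry": 0, "rz": 0, "jaw": 38},
    {"x": 0, "y": 0.005, "z": 0, "rx": 0, "ry": 0, "rz": 0, "jaw": 38},
    {"x": 0, "y": 0.005, "z": 0, "rx": 0, "ry": 0, "rz": 0, "jaw": 38},
    {"x": 0, "y": 0.005, "z": 0, "rx": 0, "ry": 0, "rz": 0, "jaw": 38},
    {"x": 0, "y": 0.005, "z": 0, "rx": 0, "ry": 0, "rz": 0, "jaw": 38},
    {"x": 0, "y": 0.005, "z": 0, "rx": 0, "ry": 0, "rz": 0, "jaw": 38},
    {"x": 0, "y": 0.004, "z": 0, "rx": 0, "ry": 0, "rz": 0, "jaw": 38}
  ]
}}

```text
time: 7.8
position: [0.504, 0.0862, 0.0469]
orientation: [3.142, 0.0, -0.052]
ft_force: [0.1, -0.4, 0.2]
opening: 0.38
finger_force: 0.1
```

>>> {"api": "arm_command", "payload": {
  "steps": [
    {"x": 0.00023, "y": 0.00596, "z": 0, "rx": 0, "ry": 0, "rz": -0.0785, "jaw": 38},
    {"x": 0.00023, "y": 0.00596, "z": 0, "rx": 0, "ry": 0, "rz": -0.0785, "jaw": 38},
    {"x": 0.00023, "y": 0.00596, "z": 0, "rx": 0, "ry": 0, "rz": -0.0785, "jaw": 38},
    {"x": 0.00023, "y": 0.00596, "z": 0, "rx": 0, "ry": 0, "rz": -0.0785, "jaw": 38},
    {"x": 0.00023, "y": 0.00596, "z": 0, "rx": 0, "ry": 0, "rz": -0.0785, "jaw": 38},
    {"x": 0.00023, "y": 0.00596, "z": 0, "rx": 0, "ry": 0, "rz": -0.0785, "jaw": 38},
    {"x": 0.00023, "y": 0.00596, "z": 0, "rx": 0, "ry": 0, "rz": -0.0785, "jaw": 38},
    {"x": 0.00023, "y": 0.00596, "z": 0, "rx": 0, "ry": 0, "rz": -0.0785, "jaw": 38},
    {"x": 0.00023, "y": 0.00596, "z": 0, "rx": 0, "ry": 0, "rz": -0.0785, "jaw": 38},
    {"x": 0.00023, "y": 0.00596, "z": 0, "rx": 0, "ry": 0, "rz": -0.0785, "jaw": 38}
  ]
}}

```text
time: 9.05
position: [0.5235, 0.0315, 0.0469]
orientation: [-3.142, 0.0, 0.736]
ft_force: [-0.0, -0.5, -0.0]
opening: 0.381
finger_force: 0.1
```

Run:
```python
from h import *
s=env.observe();v=[.5798,.0824,-.0512];d=s['position'][:2]-v[:2];c,q=np.cos(v[2]),np.sin(v[2])
x,y=c*d[0]+q*d[1],-q*d[0]+c*d[1]
print('track xy',x,y,np.hypot(x,y),np.arctan2(-y,-x),s['position'],s['orientation'],s['ft_force'],s['finger_force'])
p=camera('side');print([(d['centre'],round(d['conf'],2)) for d in nets.tip_of(p,'vial_carrier')[:5]])
b=cv2.cvtColor(p['image'],cv2.COLOR_RGB2BGR);cv2.imwrite('pics/b1.png',cv2.resize(b[100:300,150:375],(675,600),interpolation=cv2.INTER_CUBIC))
```

```text
track xy -0.05361054004800915 -0.05371207195287861 0.07588858068056355 0.7863442070380775 [0.52351086 0.03150197 0.04690351] [-3.14152713e+00  1.16597444e-04  7.36210319e-01] [-0.01898233 -0.51683069 -0.03605015] 0.09197263978421688
[([0.4444, 0.2637, 0.0009], 0.95), ([0.5187, 0.0367, 0.0034], 0.6), ([0.6112, 0.2847, -0.001], 0.43)]
```

View pics/b1.png

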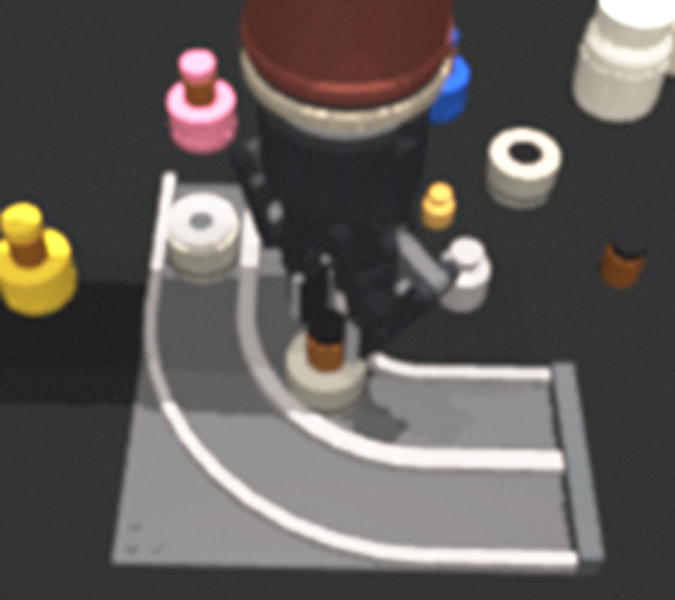

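Mid-bend, the carrier is upright between the fingers, at about (322,370) in the crop. I'll continue round the bend and along the exit.

>>> {"api": "arm_command", "payload": {
  "steps": [
    {"x": 0.00023, "y": 0.00596, "z": 0, "rx": 0, "ry": 0, "rz": -0.0785, "jaw": 38},
    {"x": 0.00023, "y": 0.00596, "z": 0, "rx": 0, "ry": 0, "rz": -0.0785, "jaw": 38},
    {"x": 0.00023, "y": 0.00596, "z": 0, "rx": 0, "ry": 0, "rz": -0.0785, "jaw": 38},
    {"x": 0.00023, "y": 0.00596, "z": 0, "rx": 0, "ry": 0, "rz": -0.0785, "jaw": 38},
    {"x": 0.00023, "y": 0.00596, "z": 0, "rx": 0, "ry": 0, "rz": -0.0785, "jaw": 38},
    {"x": 0.00023, "y": 0.00596, "z": 0, "rx": 0, "ry": 0, "rz": -0.0785, "jaw": 38},
    {"x": 0.00023, "y": 0.00596, "z": 0, "rx": 0, "ry": 0, "rz": -0.0785, "jaw": 38},
    {"x": 0.00023, "y": 0.00596, "z": 0, "rx": 0, "ry": 0, "rz": -0.0785, "jaw": 38},
    {"x": 0.00023, "y": 0.00596, "z": 0, "rx": 0, "ry": 0, "rz": -0.0785, "jaw": 38},
    {"x": 0.00023, "y": 0.00596, "z": 0, "rx": 0, "ry": 0, "rz": -0.0785, "jaw": 38}
  ]
}}

```text
time: 10.4
position: [0.5759, 0.0068, 0.0468]
orientation: [-3.141, 0.0, 1.519]
ft_force: [0.0, 0.4, -0.1]
opening: 0.381
finger_force: 0.1
```

>>> {"api": "arm_command", "payload": {
  "steps": [
    {"x": 0, "y": 0.005, "z": 0, "rx": 0, "ry": 0, "rz": 0, "jaw": 38},
    {"x": 0, "y": 0.005, "z": 0, "rx": 0, "ry": 0, "rz": 0, "jaw": 38},
    {"x": 0, "y": 0.005, "z": 0, "rx": 0, "ry": 0, "rz": 0, "jaw": 38},
    {"x": 0, "y": 0.005, "z": 0, "rx": 0, "ry": 0, "rz": 0, "jaw": 38},
    {"x": 0, "y": 0.005, "z": 0, "rx": 0, "ry": 0, "rz": 0, "jaw": 38},
    {"x": 0, "y": 0.005, "z": 0, "rx": 0, "ry": 0, "rz": 0, "jaw": 38},
    {"x": 0, "y": 0.005, "z": 0, "rx": 0, "ry": 0, "rz": 0, "jaw": 38},
    {"x": 0, "y": 0.004, "z": 0, "rx": 0, "ry": 0, "rz": 0, "jaw": 38}
  ]
}}

```text
time: 11.4
position: [0.6152, 0.0046, 0.0469]
orientation: [-3.142, 0.0, 1.519]
ft_force: [-0.3, -0.3, -0.1]
opening: 0.381
finger_force: 0.1
```

Run:
```python
from h import *
s=env.observe();v=[.5798,.0824,-.0512];c,q=np.cos(v[2]),np.sin(v[2])
def T(P): d=np.array(P[:2])-v[:2]; return (c*d[0]+q*d[1],-q*d[0]+c*d[1])
print('track xy',T(s['position']),s['orientation'],s['ft_force'],s['finger_force'])
for n in ('side','top','wrist'):
    p=camera(n);print(n,[(np.round(T(d['centre']),4),round(d['conf'],2)) for d in nets.tip_of(p,'vial_carrier')])
```

```text
track xy (np.float64(0.03934252190417044), np.float64(-0.07583828097886092)) [-3.14157462e+00  7.81765406e-05  1.51853632e+00] [-0.34500222 -0.29114066 -0.06928004] 0.09104716591536999
side [(array([ 0.0382, -0.0768]), 0.94), (array([-0.1458,  0.1732]), 0.93), (array([0.0188, 0.204 ]), 0.9), (array([-0.2416,  0.0269]), 0.88), (array([-0.0742,  0.2021]), 0.83)]
top [(array([-0.0701,  0.2033]), 0.96), (array([-0.2385,  0.0281]), 0.85), (array([-0.148 ,  0.1717]), 0.82), (array([0.0222, 0.2048]), 0.73), (array([ 0.0399, -0.0761]), 0.37)]
wrist [(array([ 0.0321, -0.0786]), 0.66)]
```

>>> {"api": "arm_command", "payload": {
  "steps": [
    {"x": 0, "y": 0.003, "z": 0, "rx": 0, "ry": 0, "rz": 0, "jaw": 38},
    {"x": 0, "y": 0.003, "z": 0, "rx": 0, "ry": 0, "rz": 0, "jaw": 38},
    {"x": 0, "y": 0.003, "z": 0, "rx": 0, "ry": 0, "rz": 0, "jaw": 38},
    {"x": 0, "y": 0.002, "z": 0, "rx": 0, "ry": 0, "rz": 0, "jaw": 38},
    {"x": 0, "y": 0.001, "z": 0, "rx": 0, "ry": 0, "rz": 0, "jaw": 38},
    {"x": 0, "y": 0.001, "z": 0, "rx": 0, "ry": 0, "rz": 0, "jaw": 38}
  ]
}}

```text
time: 12.45
position: [0.6279, 0.004, 0.0469]
orientation: [-3.142, 0.0, 1.519]
ft_force: [-0.1, 0.2, -0.6]
opening: 0.383
finger_force: 0.1
```

>>> {"api": "arm_command", "payload": {
  "steps": [
    {"x": 0, "y": 0.001, "z": 0, "rx": 0, "ry": 0, "rz": 0, "jaw": 38},
    {"x": 0, "y": 0.0005, "z": 0, "rx": 0, "ry": 0, "rz": 0, "jaw": 38},
    {"x": 0, "y": 0.0005, "z": 0, "rx": 0, "ry": 0, "rz": 0, "jaw": 38}
  ]
}}

```text
time: 12.82
position: [0.6298, 0.0039, 0.0469]
orientation: [-3.141, 0.0, 1.519]
ft_force: [-0.6, -0.1, -0.0]
opening: 0.381
finger_force: 0.1
```

>>> {"api": "arm_command", "payload": {
  "steps": [
    {"x": 0, "y": 0.0005, "z": 0, "rx": 0, "ry": 0, "rz": 0, "jaw": 38},
    {"x": 0, "y": 0.0005, "z": 0, "rx": 0, "ry": 0, "rz": 0, "jaw": 38}
  ]
}}

```text
time: 13.08
position: [0.6309, 0.0039, 0.0469]
orientation: [-3.142, 0.0, 1.519]
ft_force: [-0.6, -0.3, 0.4]
opening: 0.388
finger_force: 0.3
```

>>> {"api": "arm_command", "payload": {
  "steps": [
    {"x": 0, "y": 0.0005, "z": 0, "rx": 0, "ry": 0, "rz": 0, "jaw": 38},
    {"x": 0, "y": 0.0005, "z": 0, "rx": 0, "ry": 0, "rz": 0, "jaw": 38}
  ]
}}

```text
time: 13.32
position: [0.6318, 0.0038, 0.0469]
orientation: [-3.141, 0.0, 1.519]
ft_force: [-1.1, 1.2, 1.0]
opening: 0.383
finger_force: 0.4
```

>>> {"api": "arm_command", "payload": {
  "steps": [
    {"x": 0, "y": 0.0005, "z": 0, "rx": 0, "ry": 0, "rz": 0, "jaw": 38},
    {"x": 0, "y": 0, "z": 0, "rx": 0, "ry": 0, "rz": 0, "jaw": 38}
  ]
}}

```text
time: 13.58
position: [0.6324, 0.0037, 0.0469]
orientation: [-3.142, 0.0, 1.518]
ft_force: [-0.8, 0.5, -0.1]
opening: 0.382
finger_force: 0.4
```

>>> {"api": "arm_command", "payload": {
  "steps": [
    {"x": 0, "y": 0.0005, "z": 0, "rx": 0, "ry": 0, "rz": 0, "jaw": 38},
    {"x": 0, "y": 0.0005, "z": 0, "rx": 0, "ry": 0, "rz": 0, "jaw": 38},
    {"x": 0, "y": 0, "z": 0, "rx": 0, "ry": 0, "rz": 0, "jaw": 38}
  ]
}}

```text
time: 13.95
position: [0.6334, 0.0037, 0.0469]
orientation: [3.142, 0.0, 1.519]
ft_force: [-1.5, 0.6, 1.1]
opening: 0.375
finger_force: 0.4
```

Run:
```python
from h import *
im=[]
s=env.observe();print(s['position'],s['ft_force'],s['finger_force'],s['opening'])
for n in('wrist','side'):
    p=camera(n);b=cv2.cvtColor(p['image'],cv2.COLOR_RGB2BGR)
    print(n,[(d['centre'],round(d['conf'],2)) for d in nets.tip_of(p,'vial_carrier') if abs(d['centre'][1])<.03])
    b=cv2.resize(b[190:300,270:370],(400,440),interpolation=cv2.INTER_CUBIC) if n=='side' else cv2.resize(b[60:324,120:360],(400,440))
    im.append(b)
cv2.imwrite('pics/e1.png',np.hstack(im))
```

```text
[0.63340355 0.00371209 0.04694714] [-1.48592967  0.6411726   1.07517592] 0.43643818236887455 0.3749164445537252
wrist [([0.6238, 0.0034, 0.0018], 0.87)]
side [([0.6258, 0.0059, 0.0096], 0.73)]
```

View pics/e1.png

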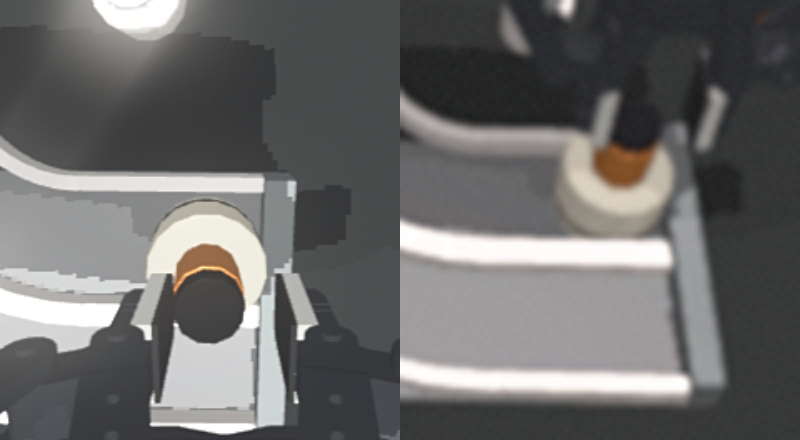

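The carrier is against the stop. I'll ease the finger back slowly so there is no push high on the vial, then check that it stands flush and upright.

>>> {"api": "arm_command", "payload": {
  "steps": [
    {"x": 0, "y": -0.0005, "z": 0, "rx": 0, "ry": 0, "rz": 0, "jaw": 38},
    {"x": 0, "y": -0.0005, "z": 0, "rx": 0, "ry": 0, "rz": 0, "jaw": 38},
    {"x": 0, "y": -0.0005, "z": 0, "rx": 0, "ry": 0, "rz": 0, "jaw": 38},
    {"x": 0, "y": -0.0005, "z": 0, "rx": 0, "ry": 0, "rz": 0, "jaw": 38},
    {"x": 0, "y": -0.0005, "z": 0, "rx": 0, "ry": 0, "rz": 0, "jaw": 38},
    {"x": 0, "y": -0.0005, "z": 0, "rx": 0, "ry": 0, "rz": 0, "jaw": 38},
    {"x": 0, "y": -0.0005, "z": 0, "rx": 0, "ry": 0, "rz": 0, "jaw": 38},
    {"x": 0, "y": -0.0005, "z": 0, "rx": 0, "ry": 0, "rz": 0, "jaw": 38},
    {"x": 0, "y": -0.0005, "z": 0, "rx": 0, "ry": 0, "rz": 0, "jaw": 38}
  ]
}}

```text
time: 15.28
position: [0.6289, 0.004, 0.0469]
orientation: [3.142, 0.0, 1.519]
ft_force: [0.5, 0.5, 0.2]
opening: 0.38
finger_force: 0.0
```

>>> {"api": "arm_command", "payload": {
  "steps": [
    {"x": 0, "y": 0, "z": 0, "rx": 0, "ry": 0, "rz": 0, "jaw": 60},
    {"x": 0, "y": 0, "z": 0, "rx": 0, "ry": 0, "rz": 0, "jaw": 80},
    {"x": 0, "y": 0, "z": 0, "rx": 0, "ry": 0, "rz": 0, "jaw": 80},
    {"x": 0, "y": 0, "z": 0, "rx": 0, "ry": 0, "rz": 0, "jaw": 80},
    {"x": 0, "y": 0, "z": -0.03, "rx": 0, "ry": 0, "rz": 0, "jaw": 80},
    {"x": 0, "y": 0, "z": -0.04, "rx": 0, "ry": 0, "rz": 0, "jaw": 80},
    {"x": 0, "y": 0, "z": -0.04, "rx": 0, "ry": 0, "rz": 0, "jaw": 80},
    {"x": 0, "y": 0, "z": 0, "rx": 0, "ry": 0, "rz": 0, "jaw": 80}
  ]
}}

```text
time: 16.27
position: [0.6309, 0.0038, 0.1606]
orientation: [3.136, -0.001, 1.518]
ft_force: [0.2, 0.6, -0.2]
opening: 0.801
finger_force: 0.0
```

Run:
```python
from h import *
im=[];v=[.5798,.0824,-.0512];c,q=np.cos(v[2]),np.sin(v[2])
def T(P): d=np.array(P[:2])-v[:2]; return np.round((c*d[0]+q*d[1],-q*d[0]+c*d[1]),4)
t=np.linspace(0,6.283,200);C=lambda z,r:tw(v,np.c_[.052+r*np.cos(t),-.076+r*np.sin(t)],z)
for n,o in(('wrist',None),('side',(270,190))):
    p=camera(n);b=cv2.cvtColor(p['image'],cv2.COLOR_RGB2BGR)
    print(n,[(T(d['centre']),round(d['conf'],2)) for d in nets.tip_of(p,'vial_carrier') if abs(d['centre'][1])<.03],[T(d['centre']) for d in nets.tip_of(p,'pan_carrier')])
    if o is None: o=np.clip((proj(p,C(.03,0))[0]-[50,55]).astype(int),0,[412,274])
    k=b[o[1]:o[1]+110,o[0]:o[0]+100];k=cv2.resize(k,(400,440),interpolation=cv2.INTER_CUBIC)
    for z,r in((.034,.023),(.067,.012)):
        for u in ((proj(p,C(z,r))-o)*4+2).astype(int)[::4]: cv2.circle(k,tuple(map(int,u)),1,(0,0,255),-1)
    im.append(k)
cv2.imwrite('pics/f1.png',np.hstack(im))
```

```text
wrist [(array([ 0.0517, -0.0781]), 0.57)] [array([-0.1357,  0.0492])]
side [(array([ 0.0514, -0.0755]), 0.68)] [array([-0.1387,  0.0523])]
```

View pics/f1.png

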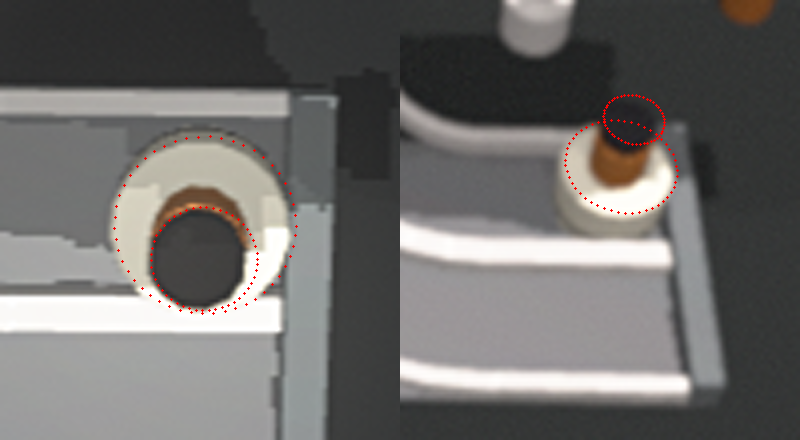

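The carrier is upright and in its lane. To see whether it really touches the stop, I'll rectify the wrist view at rim height and at stop-top height.

Run:
```python
from h import *
v=[.5798,.0824,-.0512]
p=camera('wrist');b=cv2.cvtColor(p['image'],cv2.COLOR_RGB2BGR)
xs=np.arange(.02,.09,.0002);ys=np.arange(-.040,-.115,-.0002)
X,Y=np.meshgrid(xs,ys);im=[]
for z in(.034,.020):
    m=proj(p,tw(v,np.c_[X.ravel(),Y.ravel()],z)).astype('float32').reshape(*X.shape,2)
    r=cv2.remap(b,m,None,cv2.INTER_CUBIC)
    for k in range(20,90,5): cv2.line(r,(int((k-20)*5),0),(int((k-20)*5),6 if k%10 else 14),(0,0,255),1)
    im.append(r)
    g=cv2.cvtColor(r,cv2.COLOR_BGR2GRAY).astype(int)
    for y in (-.056,-.062,-.068,-.072,-.1): print(z,y,g[int((-.040-y)/.0002)][225:340:5])
cv2.imwrite('pics/o1.png',np.hstack(im))
```

```text
0.034 -0.056 [ 78  91  99 100  99 100  94  79  83  98  98  98  98  97  97  97  97  99
  97  78  47  43  45]
0.034 -0.062 [188 182 158 120  90  93  91  78  85  97  98  97  97  98  97  96  96  97
  97  83  57  52  45]
0.034 -0.068 [183 184 189 190 197 200 158  96  86  98 108 107 100  98  97  97  96  96
  96  80  61  61  61]
0.034 -0.072 [180 186 201 205 204 207 209 182 129 144 151 121 110 108 108 108 124 147
 150 119  68  59  62]
0.034 -0.1 [251 251 251 251 253 255 232 157 137 155 156 155 155 155 156 155 156 155
 138  90  60  62  63]
0.02 -0.056 [ 99 100 100 100  99 100 100  94  81  83  99  98  97  97  98  96  98  97
  98 100  93  70  47]
0.02 -0.062 [155 129 109  94  88  99 100  94  82  87  98  99  98  97  97  96  96  96
  97 100  94  66  45]
0.02 -0.068 [184 184 184 185 185 170 126  80  76  90  97  98  96  97  98  97  97  97
  97  99  95  74  56]
0.02 -0.072 [183 182 194 207 208 210 205 169 106  85  95 106 110 107  99  96  96  95
  95  95  88  69  57]
0.02 -0.1 [252 255 255 255 255 255 255 224 145 132 157 156 156 155 155 155 156 155
 157 155 128  79  58]
```

View pics/o1.png

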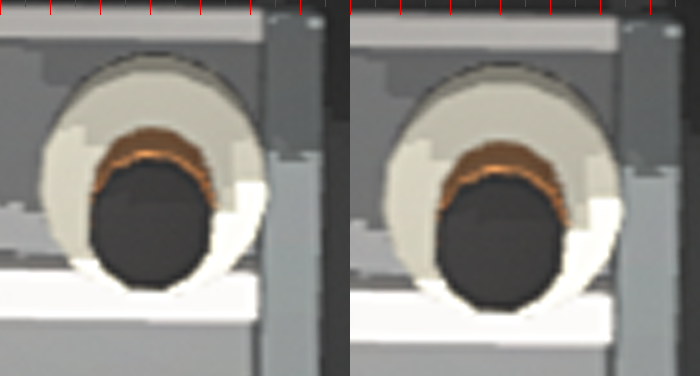

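The carrier's rim reaches track x ≈ 73.6 mm and the stop face is at about 73.5 mm in the same picture, so they touch. It stands upright, the pan carrier hasn't moved and the gripper is clear, so I'm handing in.

```bash
python3 -c "
from workcell import env
print(env.job_done())"
```

```text
the job is handed in; nothing more can be done
None
```

The vial carrier was pushed along the inner lane and round the bend, and now stands upright against the end stop (within about 0.5 mm in the last picture); the pan carrier was not moved, and the job was handed in after about 16 s of the 40 s, with no verdict returned.

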